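# Gauge an energy meter against a flip stop and shut it in the test jig

### The arm

A 6-joint arm with a two-finger parallel gripper is mounted at the origin on the work surface. World frame = base frame: x ahead of the robot, y to its left, z up, the work surface at z = 0. Lengths are in mm, angles in rad, forces in N, time in s.
With the tool pointing down it reaches from about 400 to 925 mm from the base axis. Payload 12.5 kg.
Tool frame: the origin (TCP) lies on the front face of the gripper's body, between the roots of the fingers; the fingertips stand 78 mm ahead of it and the grasp point (between the pads) lies 59 mm ahead of it (env.nose_length is the distance from the TCP to the fingertips, in mm); z points along the fingers, y is the line along which they close (so a half turn about z gives the same grasp; the last joint's range is limited). The gripper opens to 95 mm and grips with 3 to 60 N. Pads are 20 mm wide; open, the fingers measure 119 mm over their backs; the gripper's body (75 mm by 180 mm) begins 59 mm behind the grasp point.
Start: joints at [-1.28, 0.491, 1.559, -0, 1.092, -0.106], TCP at [241.565, -576.441, 292.261] pointing down, gripper open.
Joint ranges: [-3.1, 3.1], [-0.84, 2.19], [0.05, 2.79], [-1.13, 4.28], [0.06, 2.93], [-2.69, 2.69]. Speed limits (rad/s): [2.22, 2.22, 2.79, 3.14, 3.14, 3.14].

### API

Orientations are given as [roll, pitch, yaw] about the fixed x, y, z axes, in that order (R = Rz(yaw) Ry(pitch) Rx(roll)).
In Python, from cell import env gives the robot as it stands.
- The arm moves only by the tool jog_arm, never from a script. Its argument "motion" is a list of rows, each a list of 7 numbers: the turn, a rotation vector about the tool's x, y, z in degrees, then the shift along the tool's x, y, z in mm, then the finger opening in mm, from 0 to 95.1. In form: [[wx, wy, wz, x, y, z, hand], ...]. A call has 1 to 10 rows; each row shifts and turns the commanded pose from where the row before left it, along the tool's axes as they then stand; what a row does not reach is not made up. A row lasts 1/8 s, in which the tool goes at most 62.5 mm and 10.7 degrees, less where a joint would pass 70% of its speed; a pose out of reach is approached as far as the arm can. A call is refused whole if a number of a shift passes 62.5 or a number of a turn 10.7, either way. A call with a gripper value outside its range is refused whole. The fingers move at their own pace and stop on an object; the grip force is fixed at half the most. Time passes only in rows, so rows that do not move let the fingers close. It gives the time, the measured TCP pose, the force, the opening and the grip force at its end, in the units of the state.
- env.state(): the state, without advancing time (a new reading comes with each control period).
- env.read_camera(name): name is "side" or "top"; returns a dict with "color" (420x560x3 uint8, red, green, blue), "z_map" (420x560 float32, mm along the optical axis (not along the pixel's ray), 0 where there is no reading), "camera_matrix" (3x3 intrinsics, pixels), "world_to_cam" (4x4, takes a point from world to camera coordinates). Camera axes: x right, y up, looking along -z (the intrinsics and any distortion apply to the point x, -y, -z); pixel columns grow to the right and rows downward; lengths in mm; the calibration is good to about 2 mm. A picture is of the moment at which its call begins.
- env.job_done(): hands the job in; it is judged then, once.
Trained networks look in the newest picture that a camera, given by its name, has taken for a name from the list of things; names that differ only in an ending like _2 or _b are one class to them, and where a whole thing is asked for, a point or a joint stands for the part that bears it (a point fixed in the world has none). Each returns a list of dicts, best first, with "score" (0 to 1); they miss things now and then, are a little off and sometimes report something else, mostly with a low value. They report only what shows in the picture. A call takes as long as a camera call. They do not tell look-alikes from the thing itself.
- env.recognise(camera, thing): "location" ([column, row] in pixels, amid what is visible of it).
The state is a dict: "t": time; "joints": joint angles; "qvel": joint speeds; "tau": joint torques, N m; "eef_pos": TCP position; "tcp_rot": TCP orientation; "ft_force": force on the tool from outside, world axes, zero at the start; "moment": the same for the moment, N m; "opening": opening from 0.0 (shut) to 1.0 (fully open); "grip_force": force on a finger pad.
Only numpy, scipy, OpenCV 4.12 (cv2) and the standard library are available. Lean on these libraries where they do the work, as an engineer would, in place of code of your own. Each camera call takes 0.05 s, during which the arm holds its last target. There are 200 camera calls.

### The job

Load the white energy meter into the aluminium test jig. First flip the jig's hinged stop all the way down, then set the meter flat on the bed with its long side square along the fence (either way round), slide it along the fence until its end touches the stop, and let go of it. Then flip the stop up past upright, clear of the meter and without shifting the meter, and slide the front gate shut until its spring catch clicks up behind it; leave the things around the jig where they are.

Things in the scene. Friction and masses are not known exactly. Their poses are not given: they have to be found in the camera images.
- jig: Aluminium test jig, fixed; place and yaw vary. Origin at bench height. x points away from the robot, across the bed to the fence; y along the fence; z up. Bed: x -90 to +75, y -170 to +170, top z = 12 mm. Fence: bar on the bed's far side, near face at x = +45, 22 thick, 340 long, top z = 44 mm.
- gauged_place (a point): Where the meter's origin lies when it is gauged: on the bed's top, at jig x = +1, y = +21, z = 12 mm, so that the meter's side meets the fence face (x = +45) and its end meets the lowered stop's gauging face, which looks to -y at jig y = +75 mm.
- stop (a joint): Dark steel flip stop on top of the fence, angle in rad. 0 = fully down (end stop): leaf (jig y 75 to 91 mm) lies across the bed, reaching 92 mm from the hinge towards the robot and down to 4 mm over the bed. Grows as it swings up and back: 1.57 = upright, 1.9 = fully up (end stop). Starts 1.6 to 1.9. Stiff hinge (0.09 N m friction, leaf 0.12 kg): stays where it is left.
- stop_hinge (a point): Point on the stop's hinge axis, which runs along jig +y: at jig x = 56, y = 83, z = 54 mm.
- stop_bar (a point): Grip point on the stop's handle: round steel bar, 14 mm thick, parallel to the hinge, 85 mm from it, on the leaf's +y side (jig y 91 to 161 mm). Point on the bar's axis at jig y = 130; at stop angle a: jig x = 56 - 85 cos(a), z = 54 + 85 sin(a) mm. Can be pinched from above, fingers closing along jig x, and carried round its arc, turning between the fingers.
- meter: Loose energy meter, white stepped plastic housing, about 0.35 kg. Origin: centre of underside; z up, y along its length. Base 88 (x) by 108 (y) by 36 mm high; on its middle a raised nose 46 (x) by 108 (y), from 36 to 67 mm high, with a green window. Grip the nose, fingers closing along the meter's x, over the shoulders. The same after a half turn: either way round is right.
- gate (a joint): Grey sliding gate along the bed's near edge, travel in m along jig +y. 0 = fully open, 0.096 = shut against its end stop. Starts 0 to 0.03. About 3 N of friction. Panel 14 mm thick (jig x -76 to -62), 120 mm long, top at z = 42 mm.
- gate_fin (a point): Grip point in the gate's upright black fin, on the gate's near side. Fin 14 mm thick (jig x -104 to -90), 40 mm long (y), z 34 to 96 mm. Point at jig x = -97, z = 80, y = -75 + gate travel (mm): the fin's middle, 16 mm below its top.
- catch (a joint): Steel spring catch (tooth 12 x 22 mm) in the slideway under the gate, height in m. 0 = pressed down beneath the gate; it springs up 10 mm behind the gate's trailing end (reads 0.010) once the gate has travelled 0.0925 m, and then keeps it from opening.
- multimeter: Bystander: loose black hand-held multimeter, 85 x 170 x 35 mm high, lying on the bench. Origin: centre of its underside. Not to be disturbed.
- screwdriver: Bystander: loose screwdriver lying on the bench. Not to be disturbed.
- bin: Bystander: loose grey open bin, 120 x 160 x 60 mm high. Origin: centre of its underside. Not to be disturbed.
Things that resemble listed ones, but are neither listed nor needed, are in the scene too. Leave any orange or pink look-alike of the meter alone.

How it is judged (in metres and radians):
On the way, in this order (a step that is already met when the one before it is completed fails the run):
1. the flip stop is fully down on the fence (value of joint stop below 0.1 rad), for 0.2 s.
2. the meter lies on the bed, along the fence and against the lowered stop, and has been let go (x of meter in the frame of jig between -0.003 and 0.004 m and y of meter in the frame of jig between 0.017 and 0.0235 m and z of meter in the frame of jig below 0.015 m and angle between the y axis of meter and the y axis of jig, either way round below 0.05 rad and angle between meter's own z axis and vertical below 0.06 rad and value of joint stop below 0.1 rad and contact force between the fingers and meter below 0.1 N), for 0.2 s.
3. the stop is flipped up past upright again and the meter is still at its gauged place (x of meter in the frame of jig between -0.004 and 0.004 m and y of meter in the frame of jig between 0.016 and 0.0245 m and z of meter in the frame of jig below 0.015 m and angle between the y axis of meter and the y axis of jig, either way round below 0.05 rad and angle between meter's own z axis and vertical below 0.06 rad and value of joint stop above 1.5 rad), for 0.2 s.
4. the gate is shut with its catch up behind it (value of joint gate above 0.09 m and value of joint catch above 0.008 m), for 0.2 s.
At the end, for the whole second after the job is handed in: Meter at rest flat on the bed, within 5 mm of the fence and of its gauged place against the stop (4 mm while the stop is down; 3.5 mm beyond), square within 0.05 rad; stop up (past 1.5 rad); gate past 0.090 m; catch up behind it (past 0.008 m) (all of step 3 and all of step 4 and linear speed of meter below 0.01 m/s); the robot touches nothing.
It fails at once if the multimeter is moved more than 30 mm (distance of multimeter from where it was at the start of the episode above 0.03 m).
It fails at once if the screwdriver is moved more than 30 mm (distance of screwdriver from where it was at the start of the episode above 0.03 m).
It fails at once if the bin is moved more than 30 mm (distance of bin from where it was at the start of the episode above 0.03 m).
It also fails if it takes over 72 s, if anything falls off the work surface, if the arm or the gripper's body presses on something with over 40 N, if the wrist force passes 120 N, or if a joint passes its speed limit or range.

## Working session

There is one attempt and no reset: what is moved stays moved. The work goes in short steps, Python scripts to look and compute and a tool call to move; the robot and the scene stay as the last step left them, time stands still between calls to the robot, and variables do not carry over. Pictures are saved under pics/ and viewed, at most 10 in all, crops included, and the job is handed in when it is done.

Besides the shell and the picture viewer there is one more tool, called after "Call:" by a JSON object that holds its "op" and its "data", one argument or row to a line. jog_arm: Moves the arm, as the interface text tells. Its arguments: {"type":"object","properties":{"motion":{"type":"array"}},"required":["motion"]}

```bash
ls; mkdir -p pics
cat > h.py <<'E'
from cell import env
import numpy as np, cv2
def cam(n):
    return env.read_camera(n)
def pts(c):
    z=c["z_map"].astype(float);K=c["camera_matrix"];h,w=z.shape
    u,v=np.meshgrid(np.arange(w),np.arange(h))
    P=np.stack([(u-K[0,2])/K[0,0]*z,-(v-K[1,2])/K[1,1]*z,-z,np.ones_like(z)],-1)
    W=P@np.linalg.inv(c["world_to_cam"]).T
    W=W[...,:3];W[z==0]=np.nan
    return W
def save(c,n): cv2.imwrite("pics/"+n,c["color"][...,::-1])
E
python3 - <<'E'
from h import *
for n in("top","side"):
    c=cam(n);save(c,n+"0.png");W=pts(c);np.savez(n+"0.npz",W=W,**c)
    for t in("jig","stop","stop_bar","meter","gate","gate_fin","multimeter","screwdriver","bin","catch"):
        print(n,t,[(np.round(r["score"],2),np.round(r["location"]).tolist(),np.round(W[int(r["location"][1]),int(r["location"][0])]).tolist()) for r in env.recognise(n,t)][:4])
print(env.state())
E
```

```text
pics
top jig [(np.float64(0.97), [307.0, 202.0], [579.0, -130.0, 11.0])]
top stop [(np.float64(0.69), [276.0, 179.0], [631.0, -29.0, 129.0])]
top stop_bar [(np.float64(0.73), [309.0, 204.0], [569.0, -139.0, 10.0]), (np.float64(0.69), [369.0, 248.0], [421.0, -332.0, 25.0])]
top meter [(np.float64(0.95), [130.0, 258.0], [395.0, 439.0, 61.0]), (np.float64(0.9), [241.0, 274.0], [338.0, 89.0, 67.0]), (np.float64(0.87), [190.0, 294.0], [279.0, 246.0, 70.0]), (np.float64(0.74), [183.0, 239.0], [452.0, 273.0, 72.0])]
top gate [(np.float64(0.62), [330.0, 222.0], [496.0, -195.0, 98.0])]
top gate_fin [(np.float64(0.69), [329.0, 220.0], [510.0, -201.0, 42.0])]
top multimeter [(np.float64(0.78), [168.0, 164.0], [709.0, 330.0, 37.0])]
top screwdriver [(np.float64(0.67), [367.0, 249.0], [417.0, -324.0, 29.0])]
top bin [(np.float64(0.98), [408.0, 212.0], [538.0, -473.0, 1.0])]
top catch []
side jig [(np.float64(0.98), [276.0, 188.0], [582.0, -125.0, 13.0])]
side stop [(np.float64(0.81), [253.0, 184.0], [616.0, -35.0, 111.0])]
side stop_bar [(np.float64(0.62), [250.0, 180.0], [625.0, -36.0, 120.0])]

[... 646 characters left out ...]
3.0, -482.0, 3.0])]
side catch []
{'t': 1.1, 'joints': array([-1.27962117e+00,  4.90908791e-01,  1.55889334e+00,  6.22057421e-06,
        1.09171232e+00, -1.05587905e-01]), 'qvel': array([-0.00036501,  0.00012208,  0.00050541,  0.00067708,  0.00193063,
        0.00086756]), 'tau': array([-6.33480231e-04, -6.12488151e+01, -2.58440065e+01,  6.93400553e-02,
        4.45260631e-02, -9.07581551e-06]), 'eef_pos': array([ 241.55409078, -576.44702535,  292.25777472]), 'tcp_rot': array([3.14151431e+00, 2.75171506e-06, 3.96760194e-01]), 'ft_force': array([-0.19812919, -0.89621594, -0.14466962]), 'moment': array([-0.02737132,  0.03481317, -0.016794  ]), 'grip_force': 0.0, 'opening': 1.0011058190795536}
```

View pics/top0.png

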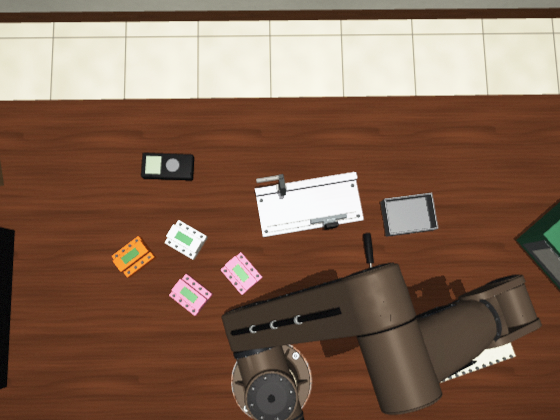

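View pics/side0.png

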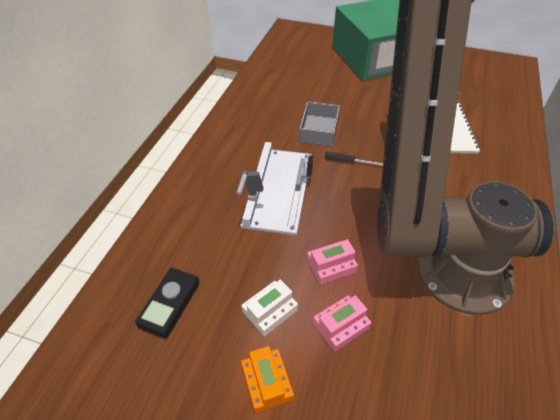

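```bash
cat > m.py <<'E'
from h import *
def rect(P):
    (c,s,a)=cv2.minAreaRect(P[:,:2].astype(np.float32)); return np.round(c,1),np.round(s,1),round(a,2)
def near(W,c,r,z0,z1):
    m=(np.hypot(W[...,0]-c[0],W[...,1]-c[1])<r)&(W[...,2]>z0)&(W[...,2]<z1)
    return m
def fitrect(P,size,x0):
    # place a size rectangle so that it holds the points: centre,yaw  (soft penalties, both ways by extremes)
    pass
E
python3 - <<'E'
from m import *
for n in("top","side"):
    d=np.load(n+"0.npz");W=d["W"]
    for z0,z1,t in((60,80,"nose"),(25,45,"should"),(15,80,"all")):
        m=near(W,(452,282),85,z0,z1);P=W[m];print(n,t,len(P),np.round(np.median(P,0),1),rect(P))
    j=near(W,(580,-130),240,7,17);P=W[j];print(n,"bed",len(P),np.median(P[:,2]),rect(P))
    j=near(W,(580,-130),240,7,48)&(W[...,0]>480);P=W[j];print(n,"all",len(P),rect(P))
    # yaw guess, jig coordinates
    j=near(W,(580,-130),240,40,48);P=W[j]
    print(n,"fencegate",len(P),np.round(P.mean(0)), rect(P))
    # hi
    j=near(W,(580,-130),240,55,200);P=W[j];print(n,"hi",len(P))
    for p in P[:: max(1,len(P)//25)]:print(np.round(p).tolist(),end=" ")
    print()
E
```

```text
top nose 471 [456.1 269.2  67.7] (array([456.8, 269.3]), array([108.6,  45.8]), 58.93)
top should 422 [454.1 268.2  35.9] (array([457. , 269.4]), array([110.4,  87.6]), 59.15)
top all 947 [455.5 266.8  59.9] (array([461. , 276.2]), array([126.8,  87.6]), 59.07)
top bed 3756 11.38533795513672 (array([ 582.3, -133.8]), array([472.1, 467.7]), 22.74)
top all 4836 (array([ 647.2, -130.3]), array([333.3, 476. ]), 0.19)
top fencegate 552 [ 606. -148.   44.] (array([ 560.2, -138.6]), array([171.2, 338.8]), 8.56)
top hi 322
[643.0, -35.0, 143.0] [639.0, -44.0, 148.0] [637.0, -29.0, 145.0] [636.0, 5.0, 137.0] [634.0, -32.0, 143.0] [630.0, 18.0, 148.0] [630.0, -19.0, 149.0] [629.0, 30.0, 140.0] [628.0, -10.0, 142.0] [626.0, 34.0, 138.0] [625.0, -4.0, 143.0] [621.0, 24.0, 145.0] [621.0, 28.0, 130.0] [615.0, -50.0, 141.0] [625.0, -29.0, 62.0] [621.0, -33.0, 62.0] [601.0, -44.0, 150.0] [600.0, -47.0, 136.0] [599.0, -53.0, 125.0] [595.0, -51.0, 111.0] [593.0, -51.0, 89.0] [499.0, -220.0, 94.0] [493.0, -191.0, 97.0] [490.0, -188.0, 94.0] [489.0, -184.0, 79.0] [486.0, -220.0, 97.0] [487.0, -220.0, 69
[... 377 characters left out ...]
ay([ 646.1, -113.4]), array([326.5, 415.5]), 1.68)
side fencegate 518 [ 601. -141.   44.] (array([ 563.7, -136. ]), array([171.1, 343.3]), 8.69)
side hi 575
[503.0, -221.0, 96.0] [487.0, -198.0, 99.0] [498.0, -183.0, 89.0] [493.0, -180.0, 76.0] [636.0, -45.0, 143.0] [630.0, -45.0, 141.0] [625.0, -41.0, 143.0] [609.0, -39.0, 146.0] [642.0, -22.0, 144.0] [632.0, -20.0, 144.0] [629.0, -32.0, 130.0] [622.0, -37.0, 123.0] [618.0, -36.0, 122.0] [616.0, -37.0, 117.0] [613.0, -38.0, 114.0] [606.0, -35.0, 115.0] [608.0, -39.0, 106.0] [606.0, -41.0, 101.0] [599.0, -38.0, 101.0] [600.0, -40.0, 96.0] [597.0, -41.0, 91.0] [593.0, -44.0, 86.0] [629.0, 37.0, 147.0] [621.0, -35.0, 73.0] [619.0, -37.0, 62.0]
```

```bash
cat >> m.py <<'E'
YAW=np.radians(8.62); O=np.array([580.2,-134.5])
R=np.array([[np.cos(YAW),-np.sin(YAW)],[np.sin(YAW),np.cos(YAW)]])
OFF={"top":np.array([-1.7,-1.3]),"side":np.array([1.7,1.3])}  # camera biases found against the mean
def jig(W,n): 
    J=W.copy(); J[...,:2]=(W[...,:2]-OFF[n]-O)@R; return J
def w(x,y): return O+R@np.array([x,y])
def go(target,yaw_deg=None,st=None):
    s=st or env.state();p=np.array(s["eef_pos"]);y=s["tcp_rot"][2]
    d=np.array(target)-p
    yd=np.radians(yaw_deg) if yaw_deg is not None else y
    turn=-np.degrees((yd-y+np.pi)%(2*np.pi)-np.pi)
    sh=[d[0]*np.cos(yd)+d[1]*np.sin(yd), d[0]*np.sin(yd)-d[1]*np.cos(yd), -d[2]]
    print("turn wz %.2f"%turn,"shift after turn",np.round(sh,1),"from",np.round(p,1),"rot",np.round(np.degrees(s["tcp_rot"]),2))
E
python3 - <<'E'
from m import *
for n in("top","side"):
    d=np.load(n+"0.npz");J=jig(d["W"],n);x,y,z=[J[...,i] for i in range(3)]
    q=lambda P:(len(P),np.round(np.percentile(P,[2,50,98],axis=0),0).tolist())
    m=(z>120)&(z<160)&(y>100)&(y<165)&(abs(x-70)<60);print(n,"bar",q(J[m]))
    m=(z>60)&(z<110)&(y<0)&(y>-120)&(abs(x+97)<30);print(n,"fin",q(J[m]))
    m=(z>85)&(z<110)&(y<0)&(y>-120)&(abs(x+97)<30);print(n,"fintop",q(J[m]))
    m=(z>39)&(z<48)&(x>35)&(x<80)&(abs(y)<200);print(n,"fence",q(J[m]),np.degrees(np.polyfit(y[m],x[m],1)[0]))
    m=(z>8)&(z<16)&(x<42)&(x>-60)&(abs(y)<185);print(n,"bed",q(J[m]))
    m=(z>48)&(z<160)&(y>60)&(y<95)&(abs(x-70)<60);print(n,"leaf",q(J[m]))
go([*w(70,132),290],98.62)
E
```

```text
top bar (88, [[65.0, 101.0, 135.0], [71.0, 130.0, 143.0], [79.0, 160.0, 152.0]])
top fin (71, [[-104.0, -71.0, 67.0], [-98.0, -52.0, 96.0], [-90.0, -33.0, 103.0]])
top fintop (59, [[-104.0, -72.0, 88.0], [-97.0, -53.0, 96.0], [-90.0, -35.0, 104.0]])
top fence (452, [[45.0, -164.0, 39.0], [55.0, -10.0, 44.0], [66.0, 164.0, 48.0]]) -0.10911099735601912
top bed (1976, [[-57.0, -166.0, 8.0], [-8.0, -1.0, 12.0], [40.0, 163.0, 16.0]])
top leaf (149, [[23.0, 66.0, 54.0], [50.0, 84.0, 138.0], [78.0, 94.0, 151.0]])
side bar (95, [[65.0, 102.0, 135.0], [70.0, 134.0, 144.0], [77.0, 161.0, 147.0]])
side fin (85, [[-104.0, -71.0, 62.0], [-98.0, -38.0, 93.0], [-91.0, -31.0, 100.0]])
side fintop (53, [[-104.0, -72.0, 87.0], [-97.0, -49.0, 96.0], [-91.0, -32.0, 100.0]])
side fence (373, [[45.0, -165.0, 40.0], [54.0, -33.0, 45.0], [66.0, 169.0, 48.0]]) -0.15632933819505304
side bed (2315, [[-56.0, -163.0, 9.0], [-9.0, 25.0, 13.0], [40.0, 167.0, 16.0]])
side leaf (368, [[25.0, 75.0, 59.0], [49.0, 89.0, 113.0], [76.0, 94.0, 146.0]])
turn wz -75.89 shift after turn [518.2 471.1   2.3] from [ 241.6 -576.4  292.3] rot [180.     0.    22.73]
```

Call:
{"op": "jog_arm", "data": {
  "motion": [
    [0, 0, -9.5, 0, 0, 0, 95],
    [0, 0, -9.5, 0, 0, 0, 95],
    [0, 0, -9.5, 0, 0, 0, 95],
    [0, 0, -9.5, 0, 0, 0, 95],
    [0, 0, -9.5, 0, 0, 0, 95],
    [0, 0, -9.5, 0, 0, 0, 95],
    [0, 0, -9.5, 0, 0, 0, 95],
    [0, 0, -9.5, 0, 0, 0, 95],
    [0, 0, 0, 50, 45, 0, 60],
    [0, 0, 0, 50, 45, 0, 60]
  ]
}}

```text
t: 2.35
eef_pos: [310.4, -470.8, 292.0]
tcp_rot: [3.142, -0.0, 1.722]
ft_force: [1.0, 0.1, -0.8]
opening: 0.842
grip_force: 0.0
```

Call:
{"op": "jog_arm", "data": {
  "motion": [
    [0, 0, 0, 52, 47.5, 0, 60],
    [0, 0, 0, 52, 47.5, 0, 60],
    [0, 0, 0, 52, 47.5, 0, 60],
    [0, 0, 0, 52, 47.5, 0, 60],
    [0, 0, 0, 52, 47.5, 0, 60],
    [0, 0, 0, 52, 47.5, 0, 60],
    [0, 0, 0, 52, 47.5, 0, 60],
    [0, 0, 0, 52, 47.5, 0, 60],
    [0, 0, 0, 0, 0, 0, 60]
  ]
}}

```text
t: 3.48
eef_pos: [588.7, -52.5, 291.9]
tcp_rot: [3.141, -0.0, 1.728]
ft_force: [-0.9, 0.2, -0.0]
opening: 0.632
grip_force: 0.0
```

```bash
sed -i 's/radians(8.62)/radians(8.7)/' m.py
python3 - <<'E'
from m import *
go([*w(71,132),197],98.7)
E
```

```text
turn wz 0.30 shift after turn [52.2 50.2 94.9] from [588.7 -52.5 291.9] rot [ 1.7998e+02 -1.0000e-02  9.9000e+01]
```

Call:
{"op": "jog_arm", "data": {
  "motion": [
    [0, 0, 0.3, 26, 25, 0, 60],
    [0, 0, 0, 26, 25, 0, 60],
    [0, 0, 0, 0, 0, 40, 60],
    [0, 0, 0, 0, 0, 40, 60],
    [0, 0, 0, 0, 0, 15, 60],
    [0, 0, 0, 0, 0, 0, 30],
    [0, 0, 0, 0, 0, 0, 5],
    [0, 0, 0, 0, 0, 0, 5],
    [0, 0, 0, 0, 0, 0, 5],
    [0, 0, 0, 0, 0, 0, 5]
  ]
}}

```text
t: 4.72
eef_pos: [629.1, 3.1, 197.6]
tcp_rot: [3.141, 0.0, 1.718]
ft_force: [0.8, 0.0, 1.1]
opening: 0.161
grip_force: 0.7
```

Run:
```python
from m import *
s=env.state();print(s["opening"]*95,s["grip_force"],s["ft_force"])
go([*w(71,132),197],98.7)
# arc plan in tool axes: tool y = jig +x, tool z = -world z
for r in (84,85):
  a=np.linspace(1.75,0,17);x=56-r*np.cos(a);z=54+r*np.sin(a)
  print([[round(float(i),1),round(float(-k),1)] for i,k in zip(np.diff(x),np.diff(z))])
```

```text
15.30829468858485 0.6634732335805893 [0.75152876 0.02146263 1.05145498]
turn wz -0.26 shift after turn [3.4 1.8 0.6] from [629.1   3.1 197.6] rot [1.7996e+02 1.0000e-02 9.8440e+01]
[[-9.1, -1.1], [-9.2, -0.1], [-9.1, 0.9], [-9.0, 1.9], [-8.7, 2.8], [-8.4, 3.8], [-7.9, 4.7], [-7.4, 5.5], [-6.7, 6.3], [-6.0, 7.0], [-5.2, 7.6], [-4.3, 8.1], [-3.4, 8.5], [-2.5, 8.8], [-1.5, 9.1], [-0.5, 9.2]]
[[-9.2, -1.2], [-9.3, -0.1], [-9.3, 0.9], [-9.1, 1.9], [-8.8, 2.9], [-8.5, 3.8], [-8.0, 4.7], [-7.4, 5.6], [-6.8, 6.3], [-6.1, 7.0], [-5.3, 7.7], [-4.4, 8.2], [-3.5, 8.6], [-2.5, 8.9], [-1.5, 9.2], [-0.5, 9.3]]
```

Call:
{"op": "jog_arm", "data": {
  "motion": [
    [0, 0, 0, 0, 0, 0, 5],
    [0, 0, 0, 0, 0, 0, 5],
    [0, 0, 0, 0, -9.1, -1.1, 5],
    [0, 0, 0, 0, -9.2, -0.1, 5],
    [0, 0, 0, 0, -9.2, 0.9, 5],
    [0, 0, 0, 0, -9.1, 1.9, 5],
    [0, 0, 0, 0, -8.8, 2.9, 5]
  ]
}}

```text
t: 5.6
eef_pos: [583.5, -3.5, 192.7]
tcp_rot: [3.141, -0.0, 1.718]
ft_force: [2.4, 2.9, 1.4]
opening: 0.137
grip_force: 30.0
```

Call:
{"op": "jog_arm", "data": {
  "motion": [
    [0, 0, 0, 0, -8.5, 3.8, 5],
    [0, 0, 0, 0, -8, 4.7, 5],
    [0, 0, 0, 0, -7.4, 5.6, 5],
    [0, 0, 0, 0, -6.8, 6.3, 5],
    [0, 0, 0, 0, -6.1, 7, 5],
    [0, 0, 0, 0, -5.3, 7.7, 5],
    [0, 0, 0, 0, -4.4, 8.2, 5]
  ]
}}

```text
t: 6.48
eef_pos: [537.9, -10.5, 148.9]
tcp_rot: [3.141, 0.0, 1.718]
ft_force: [3.0, 3.3, 2.1]
opening: 0.134
grip_force: 30.0
```

Run:
```python
from m import *
s=env.state();print(s["opening"]*95,s["grip_force"],s["ft_force"],(np.array(s["eef_pos"])[:2]-O)@R)
go([*w(-29,132),113],98.7)
```

```text
12.770265192473667 30.007410943508148 [2.96098666 3.29731258 2.12016567] [-23.07896409 128.98382237]
turn wz -0.26 shift after turn [ 3.  -5.9 35.9] from [537.9 -10.5 148.9] rot [1.7999e+02 1.0000e-02 9.8440e+01]
```

Call:
{"op": "jog_arm", "data": {
  "motion": [
    [0, 0, 0, 0, -3.5, 8.6, 5],
    [0, 0, 0, 0, -2.5, 8.9, 5],
    [0, 0, 0, 0, -1.5, 9.2, 5],
    [0, 0, 0, 0, -0.5, 9.3, 5],
    [0, 0, 0, 0, 0, 2.5, 5],
    [0, 0, 0, 0, 0, 0, 5],
    [0, 0, 0, 0, 0, 0, 5]
  ]
}}

```text
t: 7.35
eef_pos: [530.5, -11.8, 112.1]
tcp_rot: [3.14, 0.001, 1.718]
ft_force: [-1.8, 2.1, 24.1]
opening: 0.137
grip_force: 30.0
```

Call:
{"op": "jog_arm", "data": {
  "motion": [
    [0, 0, 0, 0, 0, 0, 50],
    [0, 0, 0, 0, 0, 0, 50],
    [0, 0, 0, 0, 0, 0, 50],
    [0, 0, 0, 0, 0, -40, 60],
    [0, 0, 0, 0, 0, -60, 95],
    [0, 0, 0, 60, 0, -50, 95],
    [0, 0, 0, 0, 0, 0, 95]
  ]
}}

```text
t: 8.22
eef_pos: [523.2, 37.6, 253.4]
tcp_rot: [3.137, 0.001, 1.72]
ft_force: [-0.3, -0.6, 0.1]
opening: 0.819
grip_force: 0.0
```

Run:
```python
from m import *
go([458.3,270.8,220],59)
c=cam("side");J=jig(pts(c),"side");x,y,z=[J[...,i] for i in range(3)];save(c,"side1.png")
m=(z>30)&(z<75)&(y>95)&(y<165)&(abs(x+20)<60);P=J[m];print(len(P),np.round(np.percentile(P,[2,50,98],axis=0)))
m=(z>48)&(z<160)&(y>70)&(y<165)&(x>58);print(m.sum())
```

```text
turn wz 39.57 shift after turn [ 166.4 -175.7   33.4] from [523.2  37.6 253.4] rot [1.7975e+02 5.0000e-02 9.8570e+01]
95 [[-36.  95.  50.]
 [-29. 132.  60.]
 [-22. 161.  64.]]
26
```

Call:
{"op": "jog_arm", "data": {
  "motion": [
    [0, 0, 9.9, 0, 0, 0, 95],
    [0, 0, 9.9, 0, 0, 0, 95],
    [0, 0, 9.9, 0, 0, 0, 95],
    [0, 0, 9.9, 0, 0, 0, 95],
    [0, 0, 0, 42, -44, 0, 95],
    [0, 0, 0, 42, -44, 0, 95],
    [0, 0, 0, 42, -44, 0, 95],
    [0, 0, 0, 42, -44, 0, 95],
    [0, 0, 0, 0, 0, 20, 95],
    [0, 0, 0, 0, 0, 0, 95]
  ]
}}

```text
t: 9.52
eef_pos: [458.9, 270.3, 228.5]
tcp_rot: [-3.139, 0.004, 1.028]
ft_force: [0.8, 0.5, -0.0]
opening: 0.996
grip_force: 0.0
```

Run:
```python
from m import *
go([458.3,270.8,119],59)
```

```text
turn wz -0.13 shift after turn [ 1.000e-01 -8.000e-01  1.095e+02] from [458.9 270.3 228.5] rot [-179.85    0.24   58.87]
```

Call:
{"op": "jog_arm", "data": {
  "motion": [
    [0, 0, 0, 0, -0.8, 50, 95],
    [0, 0, 0, 0, 0, 40, 80],
    [0, 0, 0, 0, 0, 19, 70],
    [0, 0, 0, 0, 0, 0, 40],
    [0, 0, 0, 0, 0, 0, 30],
    [0, 0, 0, 0, 0, 0, 30],
    [0, 0, 0, 0, 0, 0, 30],
    [0, 0, 0, 0, 0, 0, 30]
  ]
}}

```text
t: 10.52
eef_pos: [459.0, 271.1, 122.8]
tcp_rot: [3.141, -0.001, 1.027]
ft_force: [-1.7, -0.9, 6.7]
opening: 0.48
grip_force: 30.0
```

Call:
{"op": "jog_arm", "data": {
  "motion": [
    [0, 0, 0, 0, 0, -5, 30],
    [0, 0, 0, 0, 0, -30, 30],
    [0, 0, 0, 0, 0, -50, 30],
    [0, 0, 0, 0, 0, -30, 30],
    [0, 0, 0, 0, 0, 0, 30],
    [0, 0, 0, 0, 0, 0, 30]
  ]
}}

```text
t: 11.28
eef_pos: [458.4, 270.9, 235.9]
tcp_rot: [-3.141, 0.001, 1.027]
ft_force: [0.5, 0.6, -3.3]
opening: 0.484
grip_force: 30.0
```

Run:
```python
from m import *
s=env.state();print(s["opening"]*95,s["grip_force"],s["ft_force"])
go([*w(-4,0),230],98.7)
p=np.array(s["eef_pos"])
for n in("top","side"):
    c=cam(n);W=pts(c);save(c,n+"2.png")
    m=near(W,p[:2]+OFF[n],95,p[2]-100,p[2]-75) # shoulders of the held meter
    P=W[m];print(n,len(P),rect(P), P[:,2].min())
```

```text
46.01503505197837 29.999483227729797 [ 0.45531814  0.63865588 -3.33831345]
turn wz -39.86 shift after turn [-419.2   55.1    5.9] from [458.4 270.9 235.9] rot [-1.7996e+02  7.0000e-02  5.8840e+01]
top 89 (array([458.9, 224.7]), array([35.8, 41.5]), 58.36) 136.26214136187218
side 522 (array([461.1, 271.5]), array([106.7,  89.6]), 58.95) 135.90120906479694
```

Call:
{"op": "jog_arm", "data": {
  "motion": [
    [0, 0, -10, 0, 0, 0, 30],
    [0, 0, -10, 0, 0, 0, 30],
    [0, 0, -10, 0, 0, 0, 30],
    [0, 0, -9.9, 0, 0, 0, 30],
    [0, 0, 0, -52, 7, 0, 30],
    [0, 0, 0, -52, 7, 0, 30],
    [0, 0, 0, -52, 7, 0, 30],
    [0, 0, 0, -52, 7, 0, 30],
    [0, 0, 0, -52, 7, 0, 30],
    [0, 0, 0, -52, 7, 0, 30]
  ]
}}

```text
t: 12.62
eef_pos: [547.8, -32.6, 235.7]
tcp_rot: [-3.14, -0.001, 1.723]
ft_force: [0.5, 0.7, -3.9]
opening: 0.481
grip_force: 30.0
```

Call:
{"op": "jog_arm", "data": {
  "motion": [
    [0, 0, 0, -52, 5, 0, 30],
    [0, 0, 0, -52, 5, 0, 30],
    [0, 0, 0, 0, 0, 0, 30],
    [0, 0, 0, 0, 0, 0, 30]
  ]
}}

```text
t: 13.12
eef_pos: [573.0, -132.0, 235.7]
tcp_rot: [-3.14, -0.001, 1.723]
ft_force: [-1.0, 0.3, -3.6]
opening: 0.48
grip_force: 30.0
```

Run:
```python
from m import *
s=env.state();print(s["opening"]*95,s["grip_force"],s["ft_force"],(np.array(s["eef_pos"])[:2]-O)@R)
go([*w(-6,0),145],98.7)
for n in("top","side"):
    c=cam(n);J=jig(pts(c),n);save(c,n+"3.png");x,y,z=[J[...,i] for i in range(3)];q=s["eef_pos"][2]
    m=(abs(x)<80)&(abs(y)<80)&(z<q-80)&(z>q-92);P=J[m];print(n,len(P),np.median(P[:,2]),rect(P))
    m=(z>39)&(z<48)&(x>35)&(x<80)&(abs(y)<200)&((y<60)|(y>100));print(n,"fence",np.round(np.percentile(J[m],[2,50,98],axis=0),1).tolist(),np.degrees(np.polyfit(y[m],x[m],1)[0]))
    m=(z>55)&(z<70)&(x>-50)&(x<20)&(y>70)&(y<165);P=J[m];print(n,"leaf",np.round(np.percentile(P,[2,50,98],axis=0),1).tolist() if len(P) else 0)
```

```text
45.5568191725726 29.999421536922455 [-1.02070518  0.27920621 -3.58017151] [-6.78533963  3.57444483]
turn wz -0.00 shift after turn [-3.6  0.8 90.7] from [ 573.  -132.   235.7] rot [-1.7988e+02 -7.0000e-02  9.8700e+01]
top 0 nan (array([0., 0.]), array([0., 0.]), 0.0)
top fence [[44.3, -165.5, 39.2], [56.6, 120.0, 43.6], [66.9, 167.1, 47.6]] 0.41893284340932296
top leaf [[-35.4, 78.6, 55.3], [-26.6, 119.4, 61.2], [18.2, 159.3, 66.7]]
side 338 149.75987660260455 (array([-5.7,  3.1]), array([ 88. , 109.7]), 0.04)
side fence [[44.5, -105.7, 39.9], [56.3, 104.5, 44.7], [66.5, 168.5, 47.7]] -1.2769089845311021
side leaf [[-35.8, 74.4, 56.0], [-25.3, 91.3, 60.5], [17.7, 160.4, 65.4]]
  return _methods._mean(a, axis=axis, dtype=dtype,
  ret = ret.dtype.type(ret / rcount)
```

Call:
{"op": "jog_arm", "data": {
  "motion": [
    [0, 0, 0, 0, 0, 40, 30],
    [0, 0, 0, 0, 0, 40, 30],
    [0, 0, 0, 0, 0, 14, 30],
    [0, 0, 0, 0, 0, 4, 30],
    [0, 0, 0, 0, 0, 2, 30],
    [0, 0, 0, 0, 0, 0, 30],
    [0, 0, 0, 0, 0, 0, 30]
  ]
}}

```text
t: 14.1
eef_pos: [573.6, -132.2, 137.7]
tcp_rot: [3.14, 0.001, 1.723]
ft_force: [-0.3, 0.1, -3.0]
opening: 0.486
grip_force: 30.0
```

Call:
{"op": "jog_arm", "data": {
  "motion": [
    [0, 0, 0, 0, 0, 1.5, 30],
    [0, 0, 0, 0, 0, 0, 30],
    [0, 0, 0, 0, 0, 0, 30],
    [0, 0, 0, 0, 0, 0, 30]
  ]
}}

```text
t: 14.6
eef_pos: [573.4, -132.2, 135.4]
tcp_rot: [-3.142, 0.0, 1.723]
ft_force: [0.4, -0.5, -3.3]
opening: 0.484
grip_force: 30.0
```

Call:
{"op": "jog_arm", "data": {
  "motion": [
    [0, 0, 0, 0, 0, 1, 30],
    [0, 0, 0, 0, 0, 0, 30],
    [0, 0, 0, 0, 0, 0.5, 30],
    [0, 0, 0, 0, 0, 0, 30],
    [0, 0, 0, 0, 0, 0, 30]
  ]
}}

```text
t: 15.22
eef_pos: [573.4, -132.1, 134.8]
tcp_rot: [3.141, 0.0, 1.723]
ft_force: [-3.3, 1.2, 9.3]
opening: 0.48
grip_force: 30.0
```

Call:
{"op": "jog_arm", "data": {
  "motion": [
    [0, 0, 0, 0, 2, -0.6, 30],
    [0, 0, 0, 0, 2, 0, 30],
    [0, 0, 0, 0, 1.5, 0, 30],
    [0, 0, 0, 0, 1, 0, 30],
    [0, 0, 0, 0, 0, 0, 30],
    [0, 0, 0, 0, 0, 0, 30]
  ]
}}

```text
t: 15.98
eef_pos: [579.3, -131.2, 134.9]
tcp_rot: [-3.14, -0.0, 1.723]
ft_force: [-7.1, -0.4, 7.8]
opening: 0.479
grip_force: 30.0
```

Call:
{"op": "jog_arm", "data": {
  "motion": [
    [0, 0, 0, 0, 0.4, -0.3, 30],
    [0, 0, 0, 5, 0, 0, 30],
    [0, 0, 0, 5, 0, 0, 30],
    [0, 0, 0, 4, 0, 0, 30],
    [0, 0, 0, 2, 0, 0, 30],
    [0, 0, 0, 0, 0, 0, 30],
    [0, 0, 0, 0, 0, 0, 30]
  ]
}}

```text
t: 16.85
eef_pos: [577.1, -116.2, 135.0]
tcp_rot: [-3.14, 0.001, 1.723]
ft_force: [-8.9, -8.6, 5.3]
opening: 0.482
grip_force: 30.0
```

Run:
```python
from m import *
s=env.state();print((np.array(s["eef_pos"])[:2]-O)@R, R.T@s["ft_force"][:2])
c=cam("side");J=jig(pts(c),"side");x,y,z=[J[...,i] for i in range(3)]
m=(abs(x)<48)&(abs(y)<85)&(z<52)&(z>46);P=J[m];print(len(P),rect(P))
```

```text
[-0.27826495 18.55155887] [-10.07506216  -7.15374595]
206 (array([ 2. , 18.3]), array([ 90.6, 115.5]), 0.39)
```

Call:
{"op": "jog_arm", "data": {
  "motion": [
    [0, 0, 0, 1.5, 0, 0, 30],
    [0, 0, 0, 1, 0, 0, 30],
    [0, 0, 0, 0, 0, 0, 30],
    [0, 0, 0, 0, 0, 0, 30]
  ]
}}

```text
t: 17.4
eef_pos: [576.8, -113.9, 135.0]
tcp_rot: [-3.14, 0.001, 1.723]
ft_force: [-9.0, -10.2, 5.9]
opening: 0.48
grip_force: 30.0
```

Call:
{"op": "jog_arm", "data": {
  "motion": [
    [0, 0, 0, 1, 0, 0, 30],
    [0, 0, 0, 0, 0, 0, 30],
    [0, 0, 0, 0, 0, 0, 30]
  ]
}}

```text
t: 17.77
eef_pos: [576.6, -113.0, 135.0]
tcp_rot: [-3.14, 0.001, 1.723]
ft_force: [-8.3, -9.1, 5.5]
opening: 0.48
grip_force: 30.0
```

Call:
{"op": "jog_arm", "data": {
  "motion": [
    [0, 0, 0, 1, 0, 0, 30],
    [0, 0, 0, 0, 0, 0, 30],
    [0, 0, 0, 0, 0, 0, 30]
  ]
}}

```text
t: 18.15
eef_pos: [576.5, -112.0, 135.0]
tcp_rot: [-3.14, 0.001, 1.723]
ft_force: [-9.0, -11.6, 4.7]
opening: 0.483
grip_force: 30.0
```

Call:
{"op": "jog_arm", "data": {
  "motion": [
    [0, 0, 0, 1, 0, 0, 30],
    [0, 0, 0, 0, 0, 0, 30],
    [0, 0, 0, 0, 0, 0, 30]
  ]
}}

```text
t: 18.52
eef_pos: [576.4, -111.8, 135.0]
tcp_rot: [-3.14, 0.002, 1.723]
ft_force: [-9.2, -16.9, 4.1]
opening: 0.482
grip_force: 30.0
```

Run:
```python
from m import *
s=env.state();print((np.array(s["eef_pos"])[:2]-O)@R, R.T@s["ft_force"][:2],s["moment"])
for n in("side","top"):
    c=cam(n);J=jig(pts(c),n);x,y,z=[J[...,i] for i in range(3)];save(c,n+"4.png")
    m=(abs(x)<48)&(abs(y)<90)&(z<52)&(z>44);P=J[m];print(n,len(P),np.round(np.percentile(P,[1,5,50,95,99],axis=0)[:,:2],1).tolist())
    if n=="side":
        im=cv2.resize(c["color"][130:250,215:335,::-1],(720,720)[:1]*2 if 0 else (600,600),interpolation=cv2.INTER_CUBIC);cv2.imwrite("pics/crop4.png",im)
```

```text
[-0.2973704  23.03870941] [-11.60248617 -15.30663691] [-2.98089031  1.45022563 -0.15067045]
side 244 [[-43.1, -30.7], [-42.2, -24.7], [-26.8, 32.1], [45.6, 88.9], [47.7, 89.7]]
top 1 [[42.6, 87.9], [42.6, 87.9], [42.6, 87.9], [42.6, 87.9], [42.6, 87.9]]
```

View pics/crop4.png

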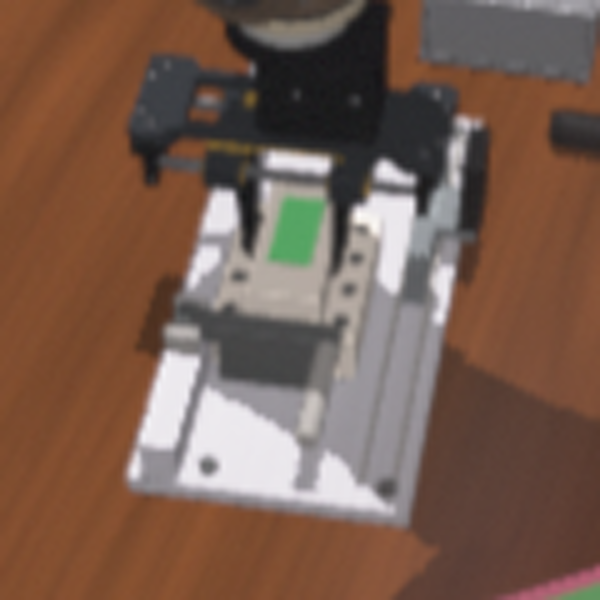

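Call:
{"op": "jog_arm", "data": {
  "motion": [
    [0, 0, 0, -1, -0.5, 0, 30],
    [0, 0, 0, 0, 0, 0, 30],
    [0, 0, 0, 0, 0, 0, 60],
    [0, 0, 0, 0, 0, 0, 70],
    [0, 0, 0, 0, 0, 0, 70],
    [0, 0, 0, 0, 0, -40, 75],
    [0, 0, 0, 0, 0, -60, 75],
    [0, 0, 0, 0, 0, -50, 75],
    [0, 0, 0, 0, 0, 0, 70],
    [0, 0, 0, 0, 0, 0, 60]
  ]
}}

```text
t: 19.88
eef_pos: [576.3, -110.7, 284.2]
tcp_rot: [-3.141, -0.0, 1.723]
ft_force: [0.7, -0.1, -0.1]
opening: 0.68
grip_force: 0.0
```

Run:
```python
from m import *
for n in("side",):
    c=cam(n);J=jig(pts(c),n);x,y,z=[J[...,i] for i in range(3)];save(c,n+"5.png")
    m=(abs(x)<60)&(abs(y)<90)&(z<53)&(z>46)&(x<-22)
    P=J[m];print(n,len(P),np.round(np.percentile(P,[1,5,50,95,99],axis=0)[:,:2],1).tolist())
    m=(abs(x)<60)&(abs(y)<74)&(z<86)&(z>75);print(rect(J[m]))
    m=(z>55)&(z<70)&(x>-50)&(x<20)&(y>93)&(y<165);P=J[m];print("bar",np.round(np.percentile(P,[2,50,98],axis=0),1).tolist())
    cv2.imwrite("pics/crop5.png",cv2.resize(c["color"][130:250,215:335,::-1],(600,600),interpolation=cv2.INTER_CUBIC))
go([*w(-29,130),190],98.7)
```

```text
side 151 [[-43.3, -30.8], [-42.2, -27.4], [-33.2, 21.2], [-23.3, 63.9], [-22.4, 74.7]]
(array([ 0.8, 18.6]), array([ 46.4, 110.8]), 0.45)
bar [[-35.5, 94.3, 55.6], [-30.0, 129.1, 60.5], [-22.6, 161.4, 65.5]]
turn wz 0.05 shift after turn [105.8 -28.7  93.6] from [ 576.2 -110.7  283.6] rot [-1.799e+02 -5.000e-02  9.875e+01]
```

View pics/crop5.png

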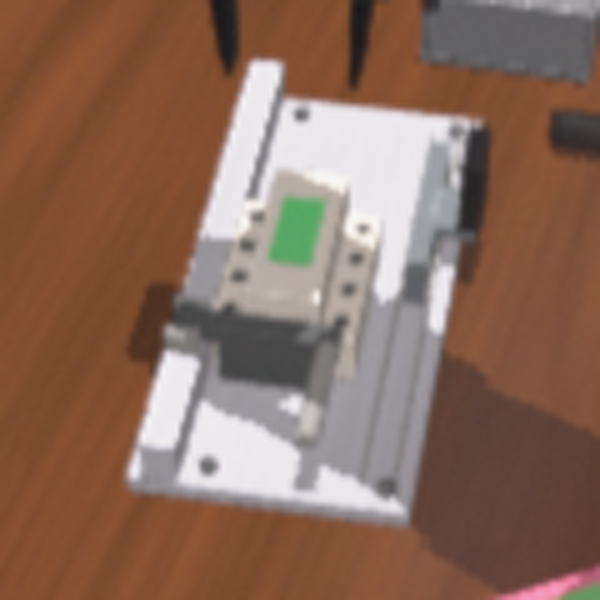

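Call:
{"op": "jog_arm", "data": {
  "motion": [
    [0, 0, 0, 53, -14.5, 0, 60],
    [0, 0, 0, 53, -14.5, 0, 60],
    [0, 0, 0, 0, 0, 60, 60],
    [0, 0, 0, 0, 0, 60, 50],
    [0, 0, 0, 0, 0, 40, 50],
    [0, 0, 0, 0, 0, 10, 50],
    [0, 0, 0, 0, 0, 0, 50],
    [0, 0, 0, 0, 0, 0, 50]
  ]
}}

```text
t: 20.92
eef_pos: [532.4, -10.6, 116.1]
tcp_rot: [3.14, 0.001, 1.723]
ft_force: [0.6, 0.6, 0.0]
opening: 0.526
grip_force: 0.0
```

Run:
```python
from m import *
s=env.state();print(s["ft_force"])
go([*w(-29,130),112.5],98.7)
```

```text
[0.55078602 0.56761302 0.03866366]
turn wz 0.03 shift after turn [ 0.3 -0.5  3.6] from [532.4 -10.6 116.1] rot [1.7989e+02 4.0000e-02 9.8730e+01]
```

Call:
{"op": "jog_arm", "data": {
  "motion": [
    [0, 0, 0, 0, -0.5, 1.5, 30],
    [0, 0, 0, 0, 0, 0, 5],
    [0, 0, 0, 0, 0, 0, 5],
    [0, 0, 0, 0, 0, 0, 5],
    [0, 0, 0, 0, 0, 0, 5],
    [0, 0, 0, 0, 0, 0, 5],
    [0, 0, 0, 0, 0.2, -4.5, 5],
    [0, 0, 0, 0, 0.3, -4.8, 5],
    [0, 0, 0, 0, 1.5, -9.2, 5],
    [0, 0, 0, 0, 2.5, -8.9, 5]
  ]
}}

```text
t: 22.18
eef_pos: [534.6, -10.1, 140.6]
tcp_rot: [-3.138, -0.001, 1.723]
ft_force: [-7.7, -4.9, -3.0]
opening: 0.138
grip_force: 30.0
```

Call:
{"op": "jog_arm", "data": {
  "motion": [
    [0, 0, 0, 0, 3.5, -8.6, 5],
    [0, 0, 0, 0, 4.4, -8.2, 5],
    [0, 0, 0, 0, 5.3, -7.7, 5],
    [0, 0, 0, 0, 6.1, -7, 5],
    [0, 0, 0, 0, 6.8, -6.3, 5],
    [0, 0, 0, 0, 7.4, -5.6, 5],
    [0, 0, 0, 0, 0, 0, 5]
  ]
}}

```text
t: 23.05
eef_pos: [566.3, -5.0, 186.3]
tcp_rot: [-3.135, -0.0, 1.724]
ft_force: [-26.8, -5.0, 35.1]
opening: 0.139
grip_force: 30.0
```

Run:
```python
from m import *
s=env.state();print(s["opening"]*95,s["grip_force"],s["ft_force"],(np.array(s["eef_pos"])[:2]-O)@R,s["eef_pos"][2])
for n in("side",):
    c=cam(n);J=jig(pts(c),n);x,y,z=[J[...,i] for i in range(3)];save(c,n+"6.png")
    m=(abs(x)<60)&(abs(y)<90)&(z<53)&(z>46)&(x<-22)
    P=J[m];print(n,len(P),np.round(np.percentile(P,[1,5,50,95,99],axis=0)[:,:2],1).tolist())
    m=(abs(x)<60)&(abs(y)<85)&(z<86)&(z>75);print(rect(J[m]))
```

```text
13.228773585980393 30.002547204494476 [-26.75092487  -4.9819788   35.13519147] [  5.86942448 130.07344681] 186.34151246549442
side 114 [[-43.1, -13.5], [-41.7, -7.7], [-32.2, 42.4], [-23.0, 72.2], [-22.2, 73.9]]
(array([ 0.1, 60.7]), array([100.4,  48.5]), 47.43)
```

Run:
```python
import cv2
a=cv2.imread("pics/side6.png");cv2.imwrite("pics/crop6.png",cv2.resize(a[110:240,205:335],(600,600),interpolation=cv2.INTER_CUBIC))
```

View pics/crop6.png

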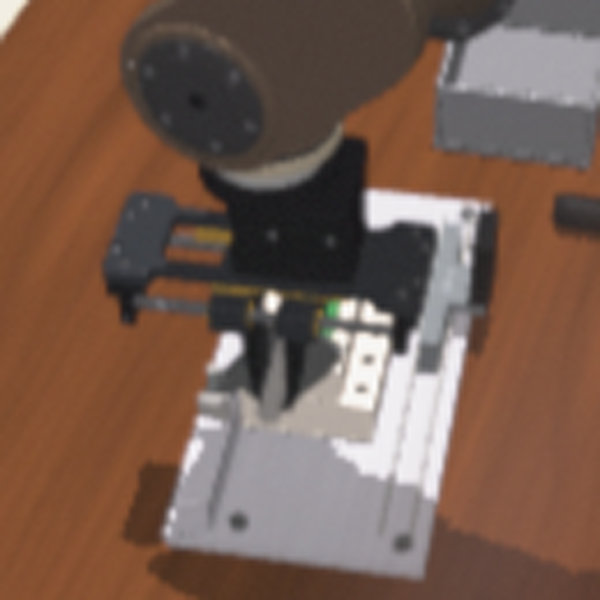

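Call:
{"op": "jog_arm", "data": {
  "motion": [
    [0, 0, 0, 0, -2, -3, 5],
    [0, 0, 0, 0, 0, 0, 5],
    [0, 0, 0, 0, 0, 0, 5]
  ]
}}

```text
t: 23.48
eef_pos: [566.9, -5.2, 187.7]
tcp_rot: [-3.142, 0.0, 1.723]
ft_force: [-5.8, -1.8, 8.6]
opening: 0.139
grip_force: 30.0
```

Call:
{"op": "jog_arm", "data": {
  "motion": [
    [0, 0, 0, 0, 7.6, -5, 5],
    [0, 0, 0, 0, 8.3, -4, 5],
    [0, 0, 0, 0, 8.8, -3, 5],
    [0, 0, 0, 0, 0, 0, 5],
    [0, 0, 0, 0, 0, 0, 5]
  ]
}}

```text
t: 24.1
eef_pos: [591.8, -1.4, 199.7]
tcp_rot: [3.14, 0.001, 1.723]
ft_force: [-3.2, -1.5, 5.7]
opening: 0.141
grip_force: 30.0
```

Call:
{"op": "jog_arm", "data": {
  "motion": [
    [0, 0, 0, 0, 9, -2.2, 5],
    [0, 0, 0, 0, 9.2, -1.2, 5],
    [0, 0, 0, 0, 9.2, -0.2, 5],
    [0, 0, 0, 0, 9.1, 0.8, 5],
    [0, 0, 0, 0, 0, 0, 5],
    [0, 0, 0, 0, 0, 0, 5]
  ]
}}

```text
t: 24.85
eef_pos: [627.6, 4.0, 201.9]
tcp_rot: [3.141, 0.001, 1.723]
ft_force: [0.5, -3.4, -0.6]
opening: 0.137
grip_force: 30.0
```

Call:
{"op": "jog_arm", "data": {
  "motion": [
    [0, 0, 0, 0, 0, 0, 40],
    [0, 0, 0, 0, 0, 0, 50],
    [0, 0, 0, 0, 0, 0, 50],
    [0, 0, 0, 0, 0, -40, 50],
    [0, 0, 0, 0, 0, -40, 50],
    [0, 0, 0, 0, 0, 0, 50]
  ]
}}

```text
t: 25.6
eef_pos: [628.1, 4.3, 284.9]
tcp_rot: [3.136, 0.001, 1.723]
ft_force: [1.2, 0.9, -0.6]
opening: 0.526
grip_force: 0.0
```

Run:
```python
from m import *
for n in("top","side"):
    c=cam(n);J=jig(pts(c),n);x,y,z=[J[...,i] for i in range(3)];save(c,n+"7.png")
    q=lambda P:(len(P),np.round(np.percentile(P,[2,50,98],axis=0),1).tolist())
    m=(z>120)&(z<160)&(y>100)&(y<165)&(abs(x-70)<60);print(n,"bar",q(J[m]) if m.any() else 0)
    m=(abs(x)<60)&(abs(y)<90)&(z<53)&(z>44)&(x<-10);print(q(J[m]) if m.any() else 0)
    m=(abs(x)<60)&(abs(y)<90)&(z<86)&(z>74);print(rect(J[m]))
    m=(z>85)&(z<110)&(y<0)&(y>-120)&(abs(x+97)<30);print(n,"fintop",q(J[m]) if m.any() else 0)
go([*w(-97,-54),240],98.7)
```

```text
top bar 0
(177, [[-43.1, -30.4, 44.3], [-31.9, 19.5, 48.8], [-21.1, 72.9, 52.8]])
(array([ 0.5, 20.9]), array([ 46.2, 107.9]), 0.34)
top fintop (59, [[-103.7, -71.4, 86.7], [-97.2, -53.4, 96.4], [-90.2, -34.4, 102.5]])
side bar (96, [[61.9, 101.2, 133.8], [67.3, 133.4, 144.1], [74.9, 161.0, 147.4]])
(198, [[-42.9, -31.2, 45.0], [-31.8, 27.5, 48.7], [-14.6, 75.5, 52.6]])
(array([ 4.8, 32.8]), array([139.6,  73.4]), 73.86)
side fintop (53, [[-103.9, -72.1, 86.2], [-97.2, -47.3, 96.2], [-90.5, -31.2, 99.3]])
turn wz 0.04 shift after turn [-184.1 -164.4   41.7] from [627.2   4.3 281.7] rot [180.     0.    98.74]
```

Call:
{"op": "jog_arm", "data": {
  "motion": [
    [0, 0, 0, -46, -41, 0, 45],
    [0, 0, 0, -46, -41, 0, 45],
    [0, 0, 0, -46, -41, 0, 45],
    [0, 0, 0, -46, -41, 0, 45],
    [0, 0, 0, 0, 0, 40, 45],
    [0, 0, 0, 0, 0, 0, 45],
    [0, 0, 0, 0, 0, 0, 45]
  ]
}}

```text
t: 26.58
eef_pos: [493.7, -202.2, 242.2]
tcp_rot: [-3.141, -0.0, 1.724]
ft_force: [0.6, -0.0, 0.1]
opening: 0.471
grip_force: 0.0
```

Run:
```python
from m import *
go([*w(-97,-53),139],98.7)
```

```text
turn wz 0.08 shift after turn [  0.8  -1.2 103.2] from [ 493.7 -202.2  242.2] rot [-1.7997e+02 -2.0000e-02  9.8780e+01]
```

Call:
{"op": "jog_arm", "data": {
  "motion": [
    [0, 0, 0, 0, -1.2, 50, 45],
    [0, 0, 0, 0, 0, 40, 45],
    [0, 0, 0, 0, 0, 12, 45],
    [0, 0, 0, 0, 0, 0, 5],
    [0, 0, 0, 0, 0, 0, 5],
    [0, 0, 0, 0, 0, 0, 5],
    [0, 0, 0, 0, 0, 0, 5],
    [0, 0, 0, 0, 0, 0, 5],
    [0, 0, 0, 0, 0, 0, 5]
  ]
}}

```text
t: 27.7
eef_pos: [491.2, -203.0, 140.9]
tcp_rot: [-3.14, -0.0, 1.723]
ft_force: [-9.1, -2.4, 10.0]
opening: 0.147
grip_force: 30.0
```

Call:
{"op": "jog_arm", "data": {
  "motion": [
    [0, 0, 0, 6, 0, 0, 5],
    [0, 0, 0, 10, 0, 0, 5],
    [0, 0, 0, 12, 0, 0, 5],
    [0, 0, 0, 12, 0, 0, 5],
    [0, 0, 0, 12, 0, 0, 5],
    [0, 0, 0, 10, 0, 0, 5],
    [0, 0, 0, 6, 0, 0, 5],
    [0, 0, 0, 0, 0, 0, 5],
    [0, 0, 0, 0, 0, 0, 5]
  ]
}}

```text
t: 28.82
eef_pos: [480.8, -135.3, 140.9]
tcp_rot: [-3.14, -0.001, 1.723]
ft_force: [-7.8, 2.6, 11.9]
opening: 0.142
grip_force: 30.0
```

Call:
{"op": "jog_arm", "data": {
  "motion": [
    [0, 0, 0, 3, 0, 0, 5],
    [0, 0, 0, 2, 0, 0, 5],
    [0, 0, 0, 0, 0, 0, 5],
    [0, 0, 0, 0, 0, 0, 5]
  ]
}}

```text
t: 29.32
eef_pos: [480.1, -130.7, 140.9]
tcp_rot: [-3.14, -0.0, 1.723]
ft_force: [-8.3, -2.2, 11.1]
opening: 0.148
grip_force: 30.0
```

Call:
{"op": "jog_arm", "data": {
  "motion": [
    [0, 0, 0, 2, 0, 0, 5],
    [0, 0, 0, 1, 0, 0, 5],
    [0, 0, 0, 0, 0, 0, 5],
    [0, 0, 0, 0, 0, 0, 5]
  ]
}}

```text
t: 29.82
eef_pos: [480.0, -129.3, 140.9]
tcp_rot: [-3.141, 0.002, 1.724]
ft_force: [-10.5, -18.7, 9.1]
opening: 0.144
grip_force: 30.0
```

Call:
{"op": "jog_arm", "data": {
  "motion": [
    [0, 0, 0, -1.3, 0, 0, 5],
    [0, 0, 0, 0, 0, 0, 35],
    [0, 0, 0, 0, 0, 0, 45],
    [0, 0, 0, 0, 0, 0, 45],
    [0, 0, 0, 0, 0, -40, 45],
    [0, 0, 0, 0, 0, -60, 45],
    [0, 0, 0, -60, 0, -40, 45],
    [0, 0, 0, -60, 0, 0, 45],
    [0, 0, 0, -60, 0, 0, 45],
    [0, 0, 0, 0, 0, 0, 45]
  ]
}}

```text
t: 31.08
eef_pos: [506.9, -302.1, 274.0]
tcp_rot: [3.141, 0.0, 1.72]
ft_force: [0.3, 0.2, -0.2]
opening: 0.473
grip_force: 0.0
```

Run:
```python
from m import *
print(env.state()["ft_force"])
for n in("top","side"):
    c=cam(n);J=jig(pts(c),n);x,y,z=[J[...,i] for i in range(3)];save(c,n+"8.png")
    q=lambda P:(len(P),np.round(np.percentile(P,[2,50,98],axis=0),1).tolist()) if len(P) else 0
    print(n,"bar",q(J[(z>120)&(z<160)&(y>100)&(y<165)&(abs(x-70)<60)]))
    print("shoulder",q(J[(abs(x)<60)&(abs(y)<90)&(z<53)&(z>44)&(x<-10)]))
    print("nose",rect(J[(abs(x)<60)&(abs(y)<90)&(z<86)&(z>74)]))
    print("fin",q(J[(z>85)&(z<110)&(y<80)&(y>-120)&(abs(x+97)<30)]))
    if n=="side": cv2.imwrite("pics/crop8.png",cv2.resize(c["color"][130:250,215:335,::-1],(600,600),interpolation=cv2.INTER_CUBIC))
```

```text
[ 0.28860591  0.15368611 -0.22425846]
top bar (90, [[62.6, 101.3, 134.6], [68.7, 130.0, 143.4], [76.0, 159.8, 150.2]])
shoulder (165, [[-42.8, -29.1, 44.3], [-31.2, 19.6, 48.7], [-20.9, 73.4, 52.7]])
nose (array([ 0.6, 28. ]), array([121.6,  46.9]), 89.65)
fin (59, [[-103.9, 2.5, 88.2], [-97.5, 20.6, 97.0], [-90.1, 39.8, 105.3]])
side bar (94, [[62.4, 102.0, 135.0], [67.6, 136.0, 143.9], [74.8, 161.3, 147.3]])
shoulder (199, [[-43.0, -30.6, 44.8], [-31.7, 25.6, 48.6], [-14.6, 75.5, 52.0]])
nose (array([14.9, 29.1]), array([126.6,  79.4]), 85.59)
fin (61, [[-104.1, 1.5, 85.9], [-97.5, 25.6, 96.2], [-90.8, 42.1, 99.9]])
```

View pics/crop8.png

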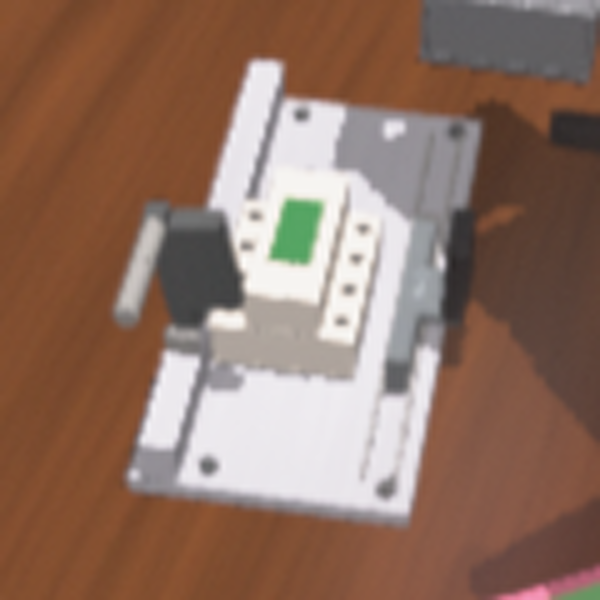

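The meter sits at the fence (crop ~290,270), the stop is up (~190,265), and the gate is at its end with the fin at jig y ≈ 21. The gripper is clear of everything.

```bash
python3 -c "
from cell import env
print(env.job_done())"
```

```text
the job is handed in; nothing more can be done
None
```

The job is handed in, and its verdict was not returned: the final images show the meter at its gauged place, the stop up (about 1.71 rad) and the gate at about 96 mm against its end stop; I did not see the catch itself, so that it clicked up is inferred from the gate's travel.

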